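# Tip the drained lunch box back onto its base and shut it

## Robot

A 6-joint arm with a two-finger parallel gripper is mounted at the origin on the work surface. World frame = base frame: x ahead of the robot, y to its left, z up, the work surface at z = 0. Lengths are in m, angles in rad, forces in N, time in s.
With the tool pointing down it reaches from about 0.3 to 0.875 m from the base axis. Payload 6.4 kg.
Tool frame: the origin (TCP) lies on the front face of the gripper's body, between the roots of the fingers; the fingertips stand 64 mm ahead of it and the grasp point (between the pads) lies 45 mm ahead of it (r.pinch_z is the distance from the TCP to the grasp point, in m); z points along the fingers, y is the direction in which the jaws open and shut (so a half turn about z gives the same grasp; the last joint's range is limited). The gripper opens to 88 mm and grips with 3 to 60 N. Pads are 18 mm wide; open, the fingers measure 123 mm over their backs; the gripper's body (75 mm by 187 mm) begins 45 mm behind the grasp point.
Start: joints at [-1.463, 0.181, 1.607, -0, 1.354, -0.206], TCP at [0.178, -0.547, 0.303] pointing down, gripper open.
Joint ranges: [-2.99, 2.99], [-0.89, 2.07], [0.3, 2.58], [-1.14, 4.28], [0, 2.63], [-3.12, 3.12]. Speed limits (rad/s): [2.57, 2.57, 3.01, 3.14, 3.14, 3.14].

## Interface

Orientations are given as a rotation vector (axis times angle).
In Python, from rig import r gives the robot as it stands.
- The arm moves only by the tool drive_tool, never from a script. Its argument "increments" is one flat list of numbers, 6 for each row, row after row: the shift along the world's x, y, z in mm, then the turn, a rotation vector about the world's x, y, z in rad. In form: [dx, dy, dz, wx, wy, wz, dx, dy, dz, wx, wy, wz, ...]. A call has 1 to 5 rows; each row is the pose to reach, as a shift and turn from the pose measured when the call began; what a row does not reach only later rows make up. A row lasts 1/10 s, in which the tool goes at most 50 mm and 8.59 degrees, less where a joint would pass 70% of its speed; a pose out of reach is approached as far as the arm can. A call with a gripper value outside its range is refused whole. "gripper" is the finger opening in mm, from 0 to 88.1, set as the call begins (left out, the last holds). The fingers move at their own pace and stop on an object; "newtons" is the grip in N (left out, the last holds). Time passes only in rows, so rows that repeat a pose let the fingers close. It gives the time, the measured TCP pose, the force and the opening at its end, in the units of the state.
- r.read_state(): the state, without advancing time (a new reading comes with each control period).
- r.grab_frame(name): name is "side" or "top"; returns a dict with "image" (384x512x3 uint8, red, green, blue), "K" (3x3 intrinsics, pixels), "k1" (the pictures are not rectified: a ray, as slopes to the right and down, at radius r is drawn at 1 + k1 r^2 times it, then the intrinsics apply), "rvec" (rotation vector, rad) and "tvec" (3), from world to camera coordinates, as OpenCV has them. Camera axes: x right, y down, z forward; pixel columns grow to the right and rows downward; lengths in m; the calibration is good to about 2 mm. A picture is of the moment at which its call begins. There is no depth.
- r.finish_job(): hands the job in, once; it reports no verdict.
Trained networks look in the newest picture that a camera, given by its name, has taken for a name from the list of things; names that differ only in an ending like _2 or _b are one class to them, and where a whole thing is asked for, a point or a joint stands for the part that bears it (a point fixed in the world has none). Each returns a list of dicts, best first, with "p" (0 to 1); they miss things now and then, are a little off and sometimes report something else, mostly with a low value. They report only what shows in the picture. A call takes as long as a camera call. They do not tell look-alikes from the thing itself.
- r.recognise(camera, name): "rect" ([left, top, width, height] in pixels, round what is visible of it).
The state is a dict: "time": time; "q": joint angles; "qd": joint speeds; "joint_torque": joint torques, N m; "tcp_pos": TCP position; "ee_rot": TCP orientation; "contact_force": force on the tool from outside, world axes, zero at the start; "moment": the same for the moment, N m; "gripper_width": finger opening in m.
Only numpy, scipy, OpenCV 4.12 (cv2) and the standard library are available. Lean on these libraries where they do the work, as an engineer would, in place of code of your own. Each camera call takes 0.05 s, during which the arm holds its last target.

## Task

The washed yellow lunch box was left standing on its hinge side on the shelf to drain, with its lid folded open flat on the shelf. Push it over so that it sits on its base on the shelf, flip its lid fully shut, then press both steel spring clips down until they snap. Do it all by pushing with the fingers: do not pick up the box or anything else, leave the other things on the shelf undisturbed, and take the hand away at the end.

Things in the scene. Friction and masses are not known exactly. Their poses are not given: they have to be found in the camera images.
- lunch_box: Yellow plastic lunch box, empty, loose, about 0.25 kg. Tray 116 (x) by 170 (y) by 54 mm (z), walls 3 mm; 66 mm high with the lid shut. Origin: centre of the base's underside; own z out of the base to the mouth, +x hinge side, -x front (clip side). At the start it stands on its hinge side: own x down, own z level, base upright, front wall on top 116 mm above the shelf, its rim edge 54 mm from the base.
- foot_a (a point): One end (own y = +85 mm) of the box's long edge where base and hinge side meet, which rests on the shelf at the start and at the end. Pushed high up, opposite to its own z, the box turns over this edge, falls by itself after some 40 degrees and then lies up to 116 mm from it in the push direction.
- foot_b (a point): The other end (own y = -85 mm) of the same edge.
- lid (a joint): Lid angle, rad: 0 shut, 1.57 square to the tray, stop at 1.60. Stiff hinge (0.06 N m): it stays where it is left. At the start it is at 1.5 to 1.57 and lies almost flat on the shelf before the mouth; after the tipping it stands roughly upright on the hinge side. Lid 116 by 170 mm, 12 mm thick; hinge pin along the box's y at x = +54, z = 62 mm of the box frame, 4 mm inside the lid's outer face.
- lid_edge (a point): Middle of the lid's free (front) edge, on its outer face, 112 mm from the hinge pin. It lies between the two clips (62 mm clear between them).
- clip_a (a joint): Angle, rad, of the spring clip at y = +45 mm of the box frame: 0 open (sticking straight out of the lid's front edge, in the lid's plane), 1.5 snapped down along the tray's front wall. Over-centre spring: holds itself at both ends, jumps home past half way (0.75, its end 17 mm down), takes about 2 N at its end, more nearer the pivot. With the lid shut its pivot is at x = -62, z = 61 mm of the box frame.
- clip_b (a joint): The same for the clip at y = -45 mm of the box frame. Each clip is a steel flap 28 mm wide, 27 mm long, 2 mm thick with a rolled end 5 mm thick.
- clip_a_end (a point): Middle of the rolled free end of clip a.
- clip_b_end (a point): Middle of the rolled free end of clip b.
- shelf_board: White plastic shelf, fixed, 360 mm deep (x) by 1000 mm long (y), its top 45 mm above the counter, with a grippy grey ribbed mat let in flush; an upstand 16 mm high along the far edge. Origin: centre, at counter height.
- mug: Aluminium mug, radius 38, height 78 mm, handle along its own +y; loose, not to be disturbed. Origin: centre of the underside.
- ashtray: Round glass ashtray with a bar of soap in it, radius 44, height 31 mm; loose, not to be disturbed. Origin: centre of the underside.
- dish_soap: Plastic dish soap bottle, radius 29, height 175 mm; loose, not to be disturbed. Origin: centre of the underside.
- scourer_holder: Steel wire scourer holder, 100 by 80 mm, 61 mm high; loose, not to be disturbed. Origin: centre of the underside.
- silicone_brush: Grey silicone brush lying along its own x, 216 mm long (x from -114 to +103), 46 mm wide, 32 mm high; loose, not to be disturbed. Origin: at shelf height, below the middle.
- tumbler: Glass tumbler, radius 34, height 95 mm; loose, not to be disturbed. Origin: centre of the underside.
Mind the look-alikes: they are no part of the job. Of the things like the lunch_box, leave any that is purple; of the rest the smaller one is meant.

How it is judged:
By the outcome, as a careful person would: the job done as asked, in the order asked, and still so for the second after the job is handed in, with the robot touching nothing.
It also fails if it takes over 58 s, if anything falls off the work surface, if the arm or the gripper's body presses on something with over 40 N, if the wrist force passes 120 N, or if a joint passes its speed limit or range.

## Working session

There is one attempt and no reset: what is moved stays moved. The work goes in short steps, Python scripts to look and compute and a tool call to move; the robot and the scene stay as the last step left them, time stands still between calls to the robot, and variables do not carry over. Pictures are saved under pics/ and viewed, and the job is handed in when it is done.

Besides the shell and the picture viewer there is one more tool, called after "Request:" by a JSON object that holds its "fn" and its "kwargs". drive_tool: Moves the arm, as the interface text tells. Its arguments: {"type":"object","properties":{"increments":{"type":"array","items":{"type":"number"}},"gripper":{"type":"number"},"newtons":{"type":"number"}},"required":["increments"]}

```bash
ls; mkdir -p pics
python3 - <<'E'
from rig import r
import cv2
s=r.read_state();print({k:s[k] for k in('time','tcp_pos','ee_rot','contact_force','gripper_width')})
for c in('side','top'):
    f=r.grab_frame(c);cv2.imwrite(f'pics/{c}0.png',f['image'][:,:,::-1]);print(c,f['K'],f['k1'],f['rvec'],f['tvec'])
    for n in ('lunch_box','lid','clip_a','foot_a','lid_edge','mug','shelf_board'):
        print(n,[(d['rect'],round(d['p'],2)) for d in r.recognise(c,n)][:5])
E
```

```text
pics
{'time': 0.0, 'tcp_pos': array([ 0.17746198, -0.54649792,  0.30183842]), 'ee_rot': array([-3.10131536e+00, -4.90680644e-01, -9.77506277e-05]), 'contact_force': array([ 0.28847941,  0.4177665 , -0.11897477]), 'gripper_width': 0.08857458258538714}
side [[414.08430969   0.         254.13004863]
 [  0.         414.08430969 195.02547582]
 [  0.           0.           1.        ]] -0.042034571221071064 [ 2.13254697 -0.35130594  0.1647023 ] [-0.38433891  0.18538489  1.4490716 ]
lunch_box [([249.2, 171.0, 50.6, 45.2], 0.87), ([161.9, 254.6, 94.7, 79.3], 0.77), ([249.9, 141.6, 156.1, 183.6], 0.69), ([170.6, 181.3, 15.4, 5.6], 0.47)]
lid [([171.3, 179.5, 18.7, 15.8], 0.62), ([171.0, 258.3, 85.6, 74.2], 0.6), ([251.8, 172.0, 51.4, 40.8], 0.51)]
clip_a [([183.4, 268.1, 20.1, 18.5], 0.76)]
foot_a [([248.7, 168.5, 53.8, 45.9], 0.68), ([166.0, 250.2, 92.3, 78.4], 0.66), ([169.7, 178.9, 18.4, 13.7], 0.4)]
lid_edge [([170.4, 260.0, 86.4, 71.7], 0.68), ([169.3, 182.7, 17.0, 10.5], 0.64)]
mug [([333.1, 229.1, 33.8, 33.0], 0.93)]
shelf_board [([249.3, 143.3, 157.9, 182.1], 0.86)]
top [[492.89544575
[... 173 characters left out ...]
0.01270913  0.45019563  1.71643941]
lunch_box [([316.2, 241.1, 42.6, 30.2], 0.82), ([178.5, 146.4, 68.7, 71.5], 0.8), ([122.3, 241.9, 56.7, 38.7], 0.76)]
lid [([179.5, 161.9, 51.9, 52.9], 0.89), ([130.0, 255.4, 49.3, 27.3], 0.55), ([353.5, 240.3, 5.6, 26.5], 0.5)]
clip_a [([179.9, 179.4, 8.8, 8.0], 0.6), ([354.9, 251.3, 2.3, 8.0], 0.57), ([190.1, 203.4, 9.6, 10.7], 0.38), ([180.5, 161.2, 52.3, 53.8], 0.34)]
foot_a [([319.3, 237.3, 42.2, 33.3], 0.98), ([121.2, 241.7, 58.0, 39.1], 0.92), ([180.3, 150.0, 64.9, 68.3], 0.81)]
lid_edge [([130.9, 253.8, 47.1, 28.2], 0.8), ([178.6, 160.4, 54.3, 55.5], 0.76), ([352.1, 236.3, 8.8, 31.4], 0.67)]
mug []
shelf_board [([105.0, 120.5, 284.5, 107.6], 0.63)]
```

View pics/side0.png

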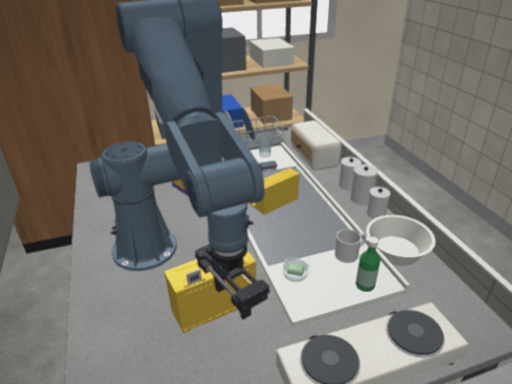

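View pics/top0.png

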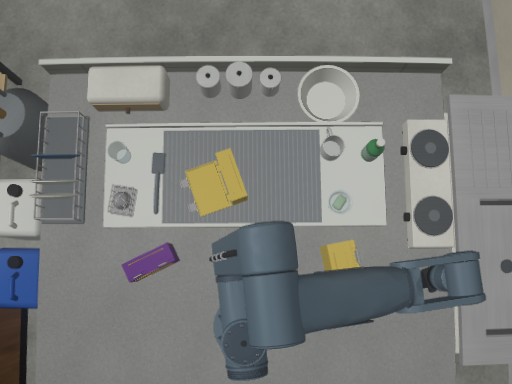

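Run:
```python
import cv2
a=cv2.imread('pics/side0.png')[220:350,140:290];cv2.imwrite('pics/s0c.png',cv2.resize(a,None,fx=5,fy=4.6,interpolation=2)[:600,:])
a=cv2.imread('pics/top0.png')[130:250,160:290];cv2.imwrite('pics/t0c.png',cv2.resize(a,None,fx=5,fy=5,interpolation=2))
```

```text
(no output)
```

View pics/s0c.png

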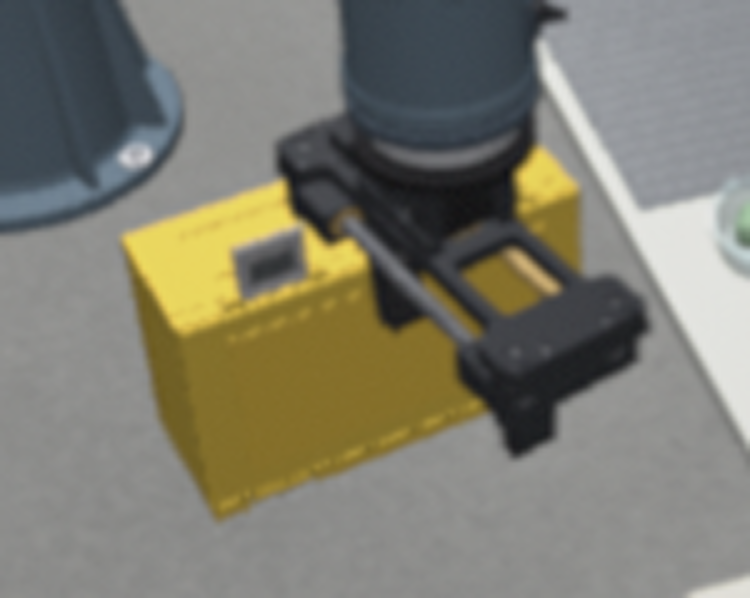

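View pics/t0c.png

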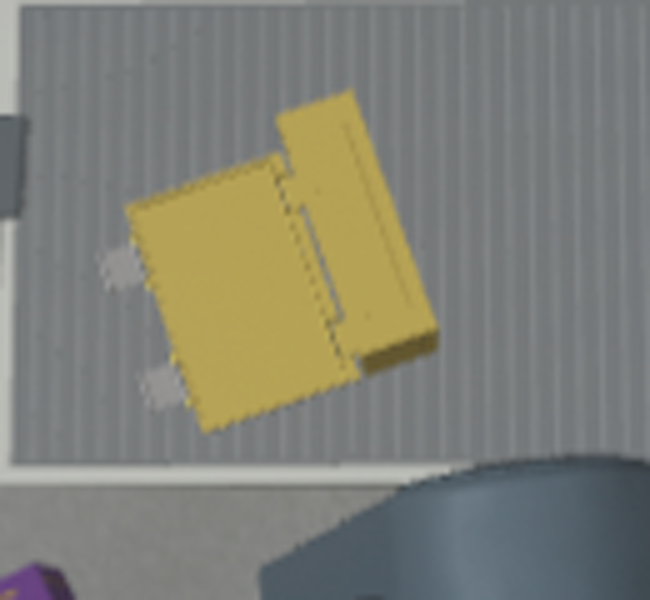

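The target is the yellow box on the mat: base face to the right (−y), lid flat on the left. The other yellow box stands on the counter and is bigger, and the purple one is out too. Next I fit its pose.

```bash
cat > h.py <<'E'
import numpy as np,cv2
from rig import r
from scipy.spatial.transform import Rotation as R
from scipy.optimize import least_squares
def proj(f,P):
    X=np.asarray(P,float)@cv2.Rodrigues(np.array(f['rvec']))[0].T+np.array(f['tvec'])
    s=X[:,:2]/X[:,2:];s=s*(1+f['k1']*(s**2).sum(1,keepdims=True))
    K=f['K'];return np.c_[s[:,0]*K[0,0]+K[0,2],s[:,1]*K[1,1]+K[1,2]]
def topix(f,uv,z):
    "pixel to world at height z"
    o=[]
    for p in np.atleast_2d(uv):
        s=least_squares(lambda a:(proj(f,[[a[0],a[1],z]])-p).ravel(),[.5,0],x_scale=.1).x;o.append(s)
    return np.array(o)
def crop(c,name,x0,y0,x1,y1,k=5,pts=None):
    f=r.grab_frame(c);im=f['image'][:,:,::-1].copy()
    im=cv2.resize(im[y0:y1,x0:x1],None,fx=k,fy=k,interpolation=2)
    if pts is not None:
        for u in (proj(f,pts)-[x0,y0]+.5)*k: cv2.circle(im,tuple(int(v) for v in u),3,(0,0,255),1)
    cv2.imwrite(f'pics/{name}.png',im);return f
def yaw(): # direction of tool y, tool z
    s=r.read_state();M=R.from_rotvec(s['ee_rot']).as_matrix();return s,M
E
python3 - <<'E'
from h import *
f=r.grab_frame('top')
k=np.array([160,130])
front=np.array([(275,115),(352,90),(438,330),(362,360)])/5+k  # rim far, base far, base near, rim near
lid=np.array([(125,205),(275,155),(358,375),(205,432)])/5+k
def model(p):
    fx,fy,psi=p;d=np.array([np.cos(psi),np.sin(psi),0]);y=np.array([-d[1],d[0],0]);F=np.array([fx,fy,.045])
    Z=np.array([0,0,1])
    return np.array([F+d*a+y*b+Z*.116 for a,b in((.054,-.085),(0,-.085),(0,.085),(.054,.085))]+[F+d*a+y*b+Z*.012 for a,b in((.174,-.085),(.064,-.085),(.064,.085),(.174,.085))])
obs=np.r_[front,lid]-.5
s=least_squares(lambda p:(proj(f,model(p))-obs).ravel(),[.55,0,1.8]);print(s.x,(proj(f,model(s.x))-obs).round(1))
np.save('pose0.npy',s.x)
psi=s.x[2];d=np.array([np.cos(psi),np.sin(psi)]);print('d',d,'ydir',-d[1],d[0])
crop('top','t1',160,130,290,250,5,model(s.x));crop('side','s1',200,130,400,290,4,model(s.x))
for n in ('mug','ashtray','dish_soap','tumbler','silicone_brush','scourer_holder'):
    print(n,[(x['rect'],round(x['p'],2)) for x in r.recognise('top',n)][:2])
st,M=yaw();print(st['tcp_pos'],M)
E
```

```text
[0.52252997 0.01939682 1.91480326] [[ 0.3  0.3]
 [ 0.2 -0. ]
 [ 0.3 -0.5]
 [-0.1 -1. ]
 [ 0.3  0.3]
 [-0.2 -0.1]
 [-0.9  0.9]
 [-0.   0.1]]
d [-0.33726196  0.94141084] ydir -0.9414108395276038 -0.33726196230813227
mug [([320.1, 129.7, 25.8, 32.0], 0.69), ([359.5, 143.4, 27.7, 20.6], 0.21)]
ashtray [([325.4, 192.4, 25.8, 22.1], 0.74), ([180.7, 161.5, 53.3, 52.6], 0.6)]
dish_soap [([361.3, 141.3, 25.6, 22.2], 0.7)]
tumbler [([109.2, 140.8, 20.2, 25.0], 0.62), ([180.4, 150.6, 68.3, 63.9], 0.57)]
silicone_brush [([153.5, 153.1, 10.7, 60.9], 0.78)]
scourer_holder [([105.0, 183.0, 31.3, 33.7], 0.75)]
[ 0.17752022 -0.54691603  0.30272621] [[ 9.51169484e-01  3.08669094e-01  4.80980577e-05]
 [ 3.08669094e-01 -9.51169486e-01  1.81628502e-05]
 [ 5.13557153e-05 -2.42956495e-06 -9.99999999e-01]]
```

View pics/t1.png

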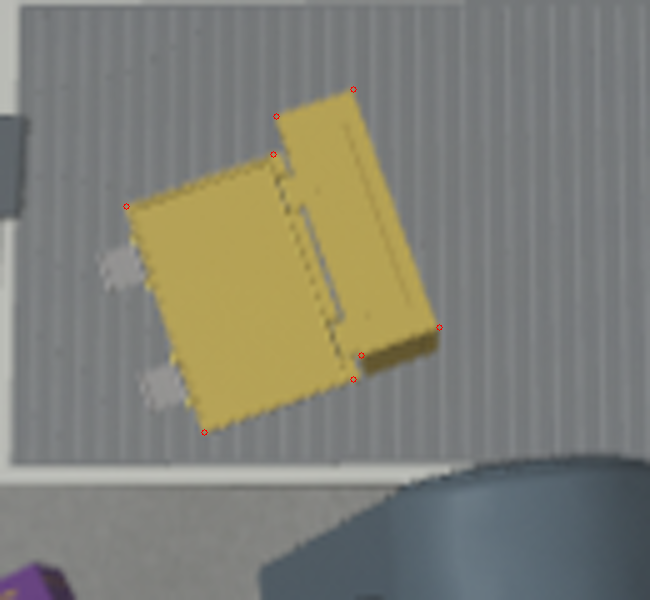

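View pics/s1.png

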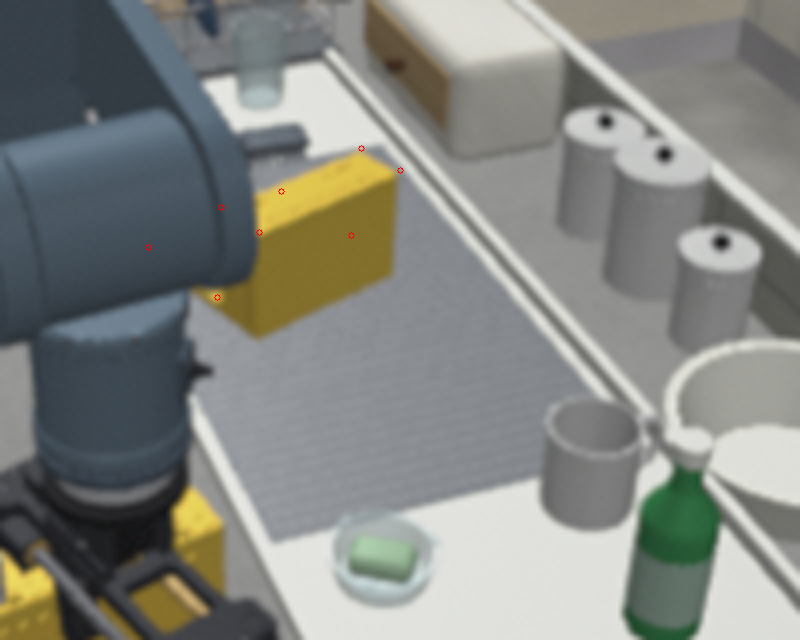

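Request:
{"fn": "drive_tool", "kwargs": {"increments": [20, 40, 15, 0, 0, 0.13, 40, 80, 30, 0, 0, 0.26, 60, 120, 45, 0, 0, 0.4, 80, 165, 50, 0, 0, 0.53, 100, 205, 50, 0, 0, 0.66], "gripper": 0, "newtons": 20}}

```text
time: 1.75
tcp_pos: [0.2781, -0.3404, 0.3539]
ee_rot: [2.771, 1.476, 0.0]
contact_force: [0.9, 0.5, 0.7]
gripper_width: 0.0502
```

Request:
{"fn": "drive_tool", "kwargs": {"increments": [20, 40, 0, 0, 0, 0.13, 40, 80, 0, 0, 0, 0.26, 60, 120, 0, 0, 0, 0.4, 80, 165, 0, 0, 0, 0.53, 100, 205, 0, 0, 0, 0.66]}}

```text
time: 2.25
tcp_pos: [0.3784, -0.1334, 0.3543]
ee_rot: [2.136, 2.299, 0.002]
contact_force: [0.4, 0.1, -0.0]
gripper_width: 0.0102
```

Request:
{"fn": "drive_tool", "kwargs": {"increments": [20, 40, 0, 0, 0, 0.13, 40, 80, 0, 0, 0, 0.2, 60, 120, 0, 0, 0, 0.24, 80, 165, 0, 0, 0, 0.24, 100, 205, 0, 0, 0, 0.24]}}

```text
time: 2.75
tcp_pos: [0.4789, 0.0739, 0.3546]
ee_rot: [1.845, 2.538, 0.003]
contact_force: [0.4, -1.1, -0.4]
gripper_width: 0.0004
```

Run:
```python
from h import *
st,M=yaw();print(st['time'],st['tcp_pos'],M[:,1],M[:,2],st['q'],st['gripper_width'],st['contact_force'])
```

```text
2.75 [0.4788811  0.07393243 0.35456952] [0.95116219 0.30866618 0.00395861] [ 4.38725859e-03 -6.94666796e-04 -9.99990135e-01] [-9.22427844e-02 -7.09003901e-02  1.76565641e+00 -2.89981067e-04
  1.44240403e+00 -4.05995270e-01] 0.0004109950242532355 [ 0.38504093 -1.11790923 -0.35013256]
```

Request:
{"fn": "drive_tool", "kwargs": {"increments": [15, 27, 0, 0, 0, 0.03, 15, 27, -50, 0, 0, 0.03, 15, 27, -100, 0, 0, 0.03, 15, 27, -150, 0, 0, 0.03, 15, 27, -155, 0, 0, 0.03]}}

```text
time: 3.25
tcp_pos: [0.4897, 0.1012, 0.1936]
ee_rot: [-1.805, -2.564, 0.007]
contact_force: [-0.3, 0.4, 0.2]
gripper_width: 0.0005
```

Run:
```python
from h import *
st,M=yaw();print(st['time'],st['tcp_pos'],M[:,1],st['contact_force'])
crop('side','s2',160,100,320,250,4);crop('top','t2',160,110,320,260,4)
```

```text
3.25 [0.48973998 0.10116138 0.19364691] [ 0.94135983  0.33732891 -0.0071336 ] [-0.30790499  0.41750706  0.24219094]
```

View pics/s2.png

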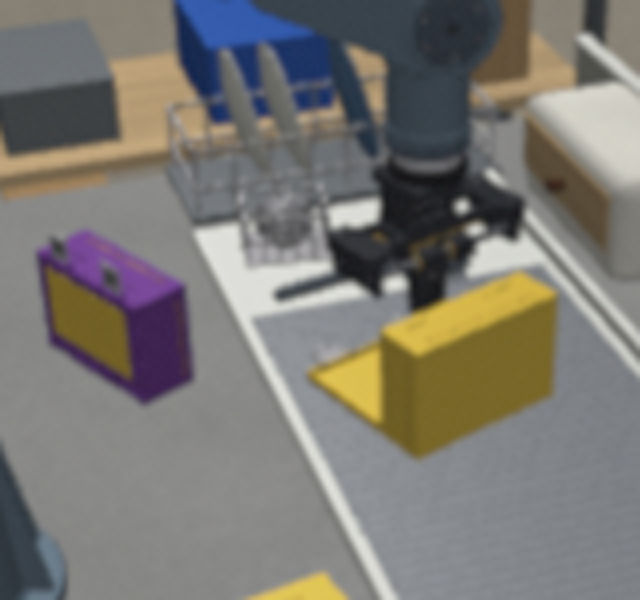

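View pics/t2.png

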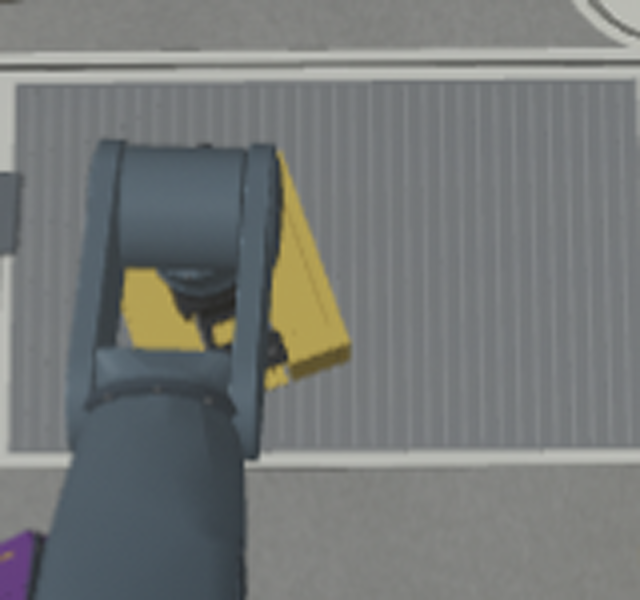

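Request:
{"fn": "drive_tool", "kwargs": {"increments": [4, -10, 0, 0, 0, 0, 7, -20, 0, 0, 0, 0, 10, -30, 0, 0, 0, 0, 14, -40, 0, 0, 0, 0, 17, -50, 2, 0, 0, 0]}}

```text
time: 3.85
tcp_pos: [0.5111, 0.0497, 0.2019]
ee_rot: [1.808, 2.566, 0.002]
contact_force: [0.5, 0.4, -0.1]
gripper_width: 0.0004
```

Run:
```python
from h import *
crop('side','s3',160,100,320,250,4)
```

```text
(no output)
```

View pics/s3.png

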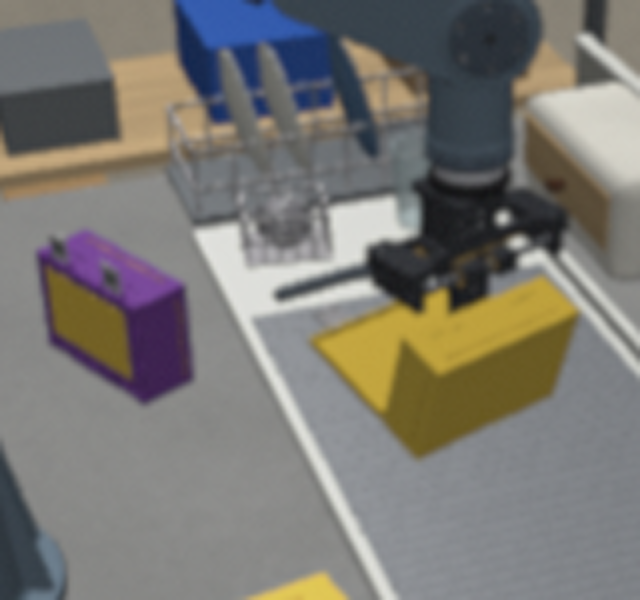

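Request:
{"fn": "drive_tool", "kwargs": {"increments": [5, -14, 0, 0, 0, 0, 10, -28, 0, 0, 0, 0, 15, -42, 0, 0, 0, 0, 20, -56, 3, 0, 0, 0, 26, -74, 5, 0, 0, 0]}}

```text
time: 4.4
tcp_pos: [0.5379, -0.0265, 0.2073]
ee_rot: [1.808, 2.565, 0.001]
contact_force: [1.4, -0.4, 0.7]
gripper_width: 0.0005
```

Run:
```python
from h import *
crop('side','s4',160,100,320,250,4)
```

```text
(no output)
```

View pics/s4.png

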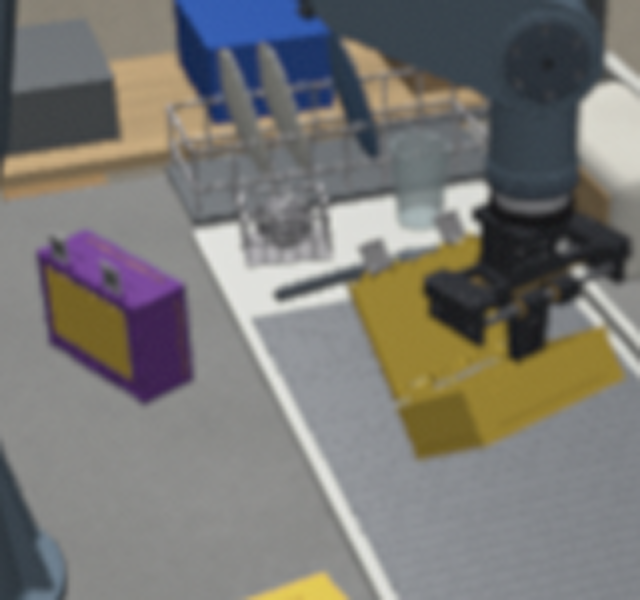

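Request:
{"fn": "drive_tool", "kwargs": {"increments": [6, -18, 5, 0, 0, 0, 8, -24, 20, 0, 0, 0, 8, -24, 40, 0, 0, 0, 8, -24, 60, 0, 0, 0, 8, -24, 60, 0, 0, 0]}}

```text
time: 4.95
tcp_pos: [0.5487, -0.054, 0.271]
ee_rot: [1.806, 2.557, 0.003]
contact_force: [0.8, -0.2, 1.0]
gripper_width: 0.0005
```

Run:
```python
from h import *
crop('side','s5',160,100,320,250,4)
```

```text
(no output)
```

View pics/s5.png

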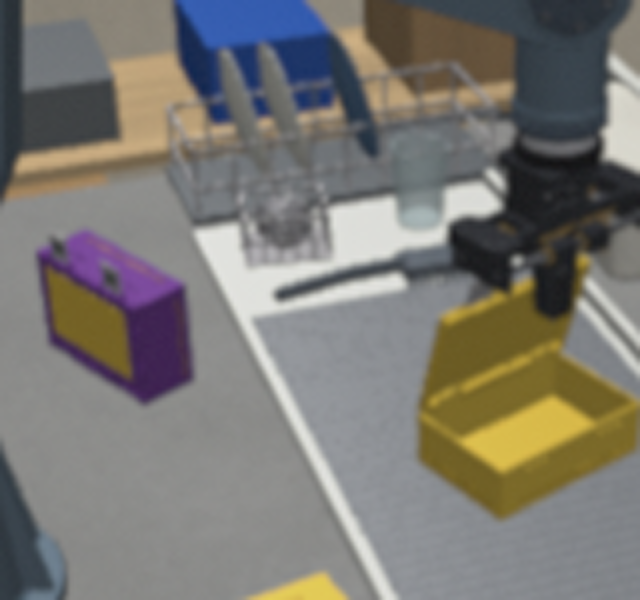

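Request:
{"fn": "drive_tool", "kwargs": {"increments": [0, 0, 50, 0, 0, 0, 0, 0, 100, 0, 0, 0, -15, 42, 105, 0, 0, 0, -30, 85, 105, 0, 0, 0, -46, 128, 105, 0, 0, 0]}}

```text
time: 5.5
tcp_pos: [0.5013, 0.0753, 0.3733]
ee_rot: [1.809, 2.558, 0.001]
contact_force: [0.4, 0.9, -0.7]
gripper_width: 0.0006
```

Run:
```python
from h import *
s,M=yaw();print(s['tcp_pos'],M[:,1])
crop('side','s6',180,100,340,250,4);crop('top','t6',160,110,320,260,4)
```

```text
[0.50125273 0.07532483 0.37325786] [0.942785   0.33335474 0.00557265]
```

View pics/s6.png

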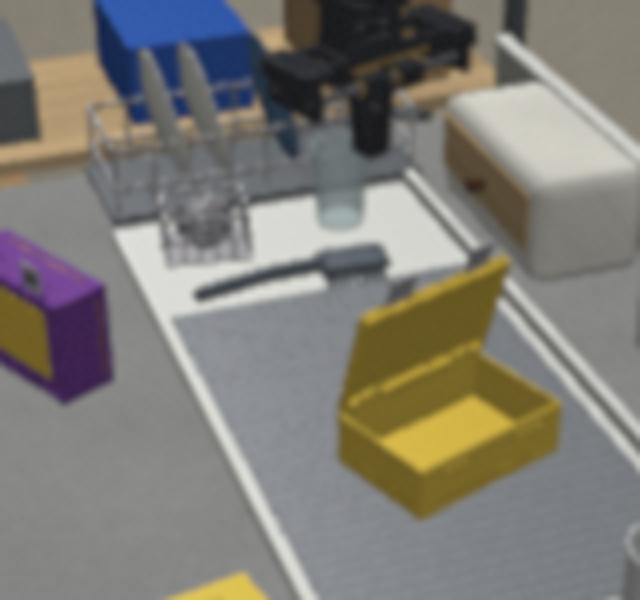

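View pics/t6.png

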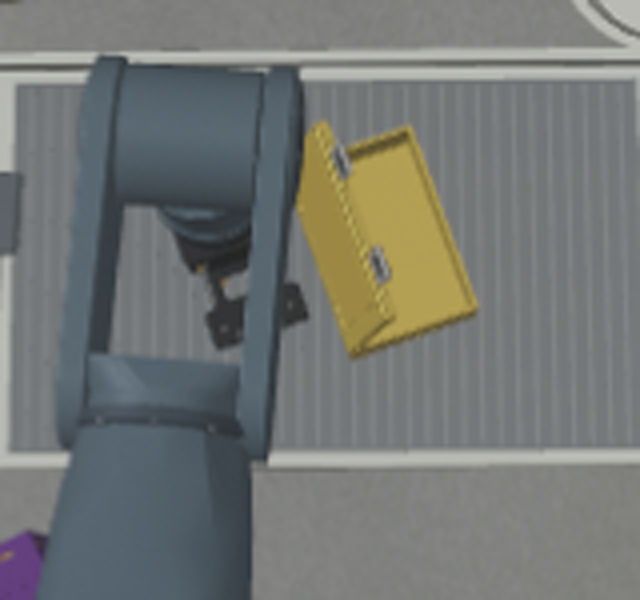

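```bash
cat >> h.py <<'E'
def boxpts(p,own):
    "p=centre x,y,yaw of own x axis; own pts m"
    c,s=np.cos(p[2]),np.sin(p[2]);o=np.asarray(own,float)
    return np.c_[p[0]+c*o[:,0]-s*o[:,1],p[1]+s*o[:,0]+c*o[:,1],.045+o[:,2]]
E
python3 - <<'E'
from h import *
ft=r.grab_frame('top');fs=r.grab_frame('side')
to=np.array([(410,127),(477,312)])/4+[160,110]-.5; tp=[(-.058,-.085,.054),(-.058,.085,.054)]
so=np.array([(340,408),(425,475),(558,405),(420,518)])/4+[180,100]-.5
sp=[(.058,.085,.054),(-.058,.085,.054),(-.058,-.085,.054),(-.058,.085,0)]
F=np.load('pose0.npy');d=np.array([np.cos(F[2]),np.sin(F[2])])
g=[F[0]-.058*d[0],F[1]-.058*d[1],F[2]]
for p in (g,):
    e=lambda p:np.r_[(proj(ft,boxpts(p,tp))-to).ravel(),(proj(fs,boxpts(p,sp))-so).ravel()]
    s=least_squares(e,g);print(g,s.x,e(s.x).round(1),e(g).round(1))
np.save('pose1.npy',s.x)
E
```

```text
[np.float64(0.5420911602106175), np.float64(-0.03520501277572327), np.float64(1.9148032626044709)] [ 0.5394753  -0.03500847  1.91169034] [ 0.5  0.2  0.6 -0.4 -0.8  0.6 -0.9 -1.3  1.1 -1.4  0.   0.3] [ 0.4 -0.6  0.7 -1.3 -0.1  0.5 -0.  -1.4  1.7 -1.5  0.8  0.2]
```

Request:
{"fn": "drive_tool", "kwargs": {"increments": [0, 0, -45, 0, 0, 0, 0, 0, -90, 0, 0, 0, 0, 0, -110, 0, 0, 0, 7, -19, -110, 0, 0, 0, 13, -38, -110, 0, 0, 0]}}

```text
time: 6.2
tcp_pos: [0.5142, 0.0356, 0.2609]
ee_rot: [1.807, 2.564, -0.003]
contact_force: [0.7, 0.1, 0.5]
gripper_width: 0.0004
```

Run:
```python
from h import *
s,M=yaw();print(s['tcp_pos'],s['contact_force'])
p=np.load('pose1.npy');u=np.array([np.cos(p[2]),np.sin(p[2])]);print('d',(s['tcp_pos'][:2]-p[:2])@u-.058,'lat',(s['tcp_pos'][:2]-p[:2])@[-u[1],u[0]])
crop('side','s7',180,100,340,250,4)
```

```text
[0.51419029 0.0355771  0.26090494] [0.68891619 0.0753268  0.53731455]
d 0.01697733946719434 lat 0.00023115674335014852
```

View pics/s7.png

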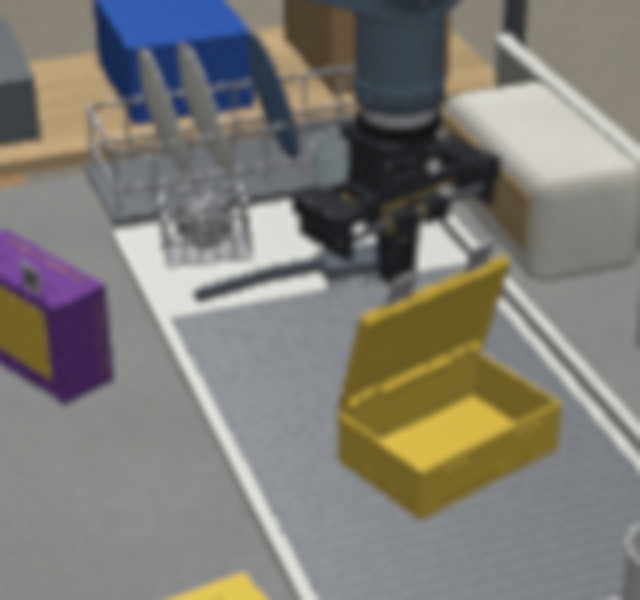

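Request:
{"fn": "drive_tool", "kwargs": {"increments": [7, -19, -1, 0, 0, 0, 13, -37, -4, 0, 0, 0, 18, -51, -10, 0, 0, 0, 22, -63, -19, 0, 0, 0, 26, -74, -30, 0, 0, 0]}}

```text
time: 6.75
tcp_pos: [0.5418, -0.0423, 0.2308]
ee_rot: [1.808, 2.559, -0.003]
contact_force: [1.0, 0.4, 0.1]
gripper_width: 0.0005
```

```bash
cat > st.py <<'E'
from h import *
import sys
s,M=yaw();print(s['time'],s['tcp_pos'],s['contact_force'])
p=np.load('pose1.npy');u=np.array([np.cos(p[2]),np.sin(p[2])]);print('d',(s['tcp_pos'][:2]-p[:2])@u-.058,'lat',(s['tcp_pos'][:2]-p[:2])@[-u[1],u[0]])
crop('side',sys.argv[1],180,100,340,250,4)
E
python3 st.py s8
```

```text
6.75 [ 0.5417887  -0.0422926   0.23075544] [1.04676234 0.43220677 0.09759686]
d -0.06563840458230852 lat 0.0002550300599817282
```

View pics/s8.png

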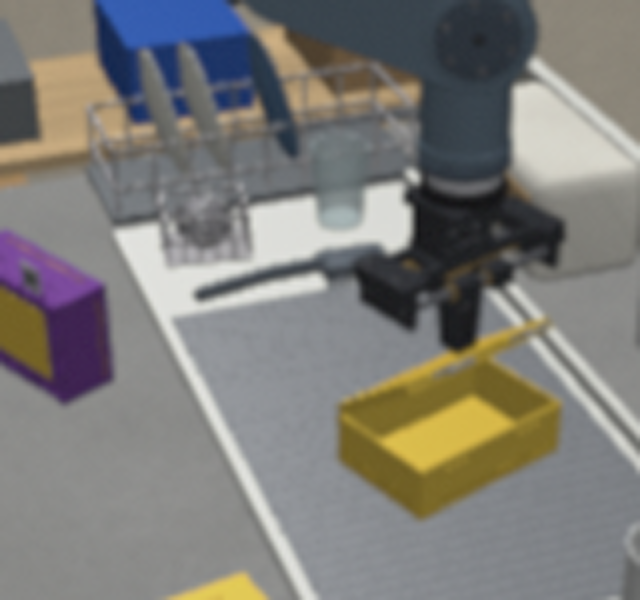

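Request:
{"fn": "drive_tool", "kwargs": {"increments": [2, -6, -12, 0, 0, 0, 4, -12, -27, 0, 0, 0, 6, -16, -41, 0, 0, 0, 6, -18, -50, 0, 0, 0, 6, -18, -55, 0, 0, 0]}}

```text
time: 7.3
tcp_pos: [0.547, -0.0614, 0.1745]
ee_rot: [1.811, 2.562, -0.008]
contact_force: [-17.6, 2.7, 43.3]
gripper_width: 0.0003
```

```bash
python3 st.py s9
```

```text
7.3 [ 0.54700245 -0.06136789  0.17454767] [-17.63830094   2.72229737  43.31323426]
d -0.08535914785081208 lat 0.0017187301254665962
```

View pics/s9.png

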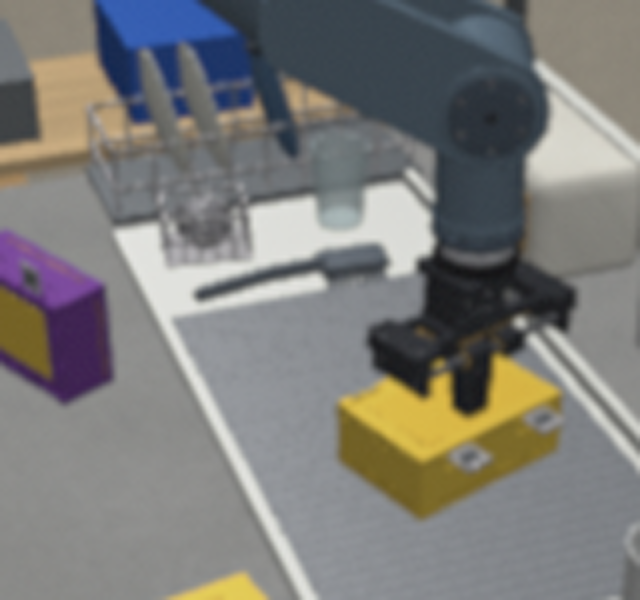

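Request:
{"fn": "drive_tool", "kwargs": {"increments": [0, 0, 20, 0, 0, 0, 0, 0, 50, 0, 0, 0, -5, 14, 80, 0, 0, 0, -17, 47, 80, 0, 0, 0, -30, 85, 80, 0, 0, 0], "gripper": 88}}

```text
time: 7.85
tcp_pos: [0.5173, 0.024, 0.2563]
ee_rot: [1.811, 2.559, -0.006]
contact_force: [0.1, 0.4, 0.1]
gripper_width: 0.0383
```

```bash
python3 st.py s10; python3 -c "
from h import *
crop('top','t10',200,110,320,230,5)
for c in('top','side'): print([(x['rect'],round(x['p'],2)) for x in r.recognise(c,'clip_a')])"
```

```text
7.85 [0.51731239 0.02398075 0.25627965] [0.06914189 0.39169161 0.11104984]
d 0.005004478384272322 lat 0.001165721911000124
[([323.2, 128.3, 22.3, 31.2], 0.53), ([363.4, 285.8, 5.7, 13.5], 0.5), ([353.3, 249.7, 4.0, 10.6], 0.44), ([154.0, 152.2, 11.4, 57.1], 0.28)]
[([231.1, 254.4, 12.4, 13.2], 0.6), ([295.7, 210.5, 6.2, 7.8], 0.54), ([187.2, 268.3, 14.7, 18.5], 0.51)]
```

View pics/s10.png

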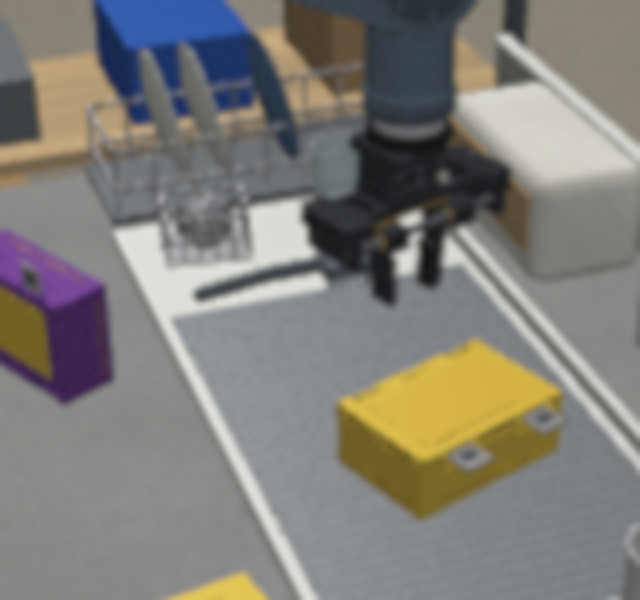

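View pics/t10.png

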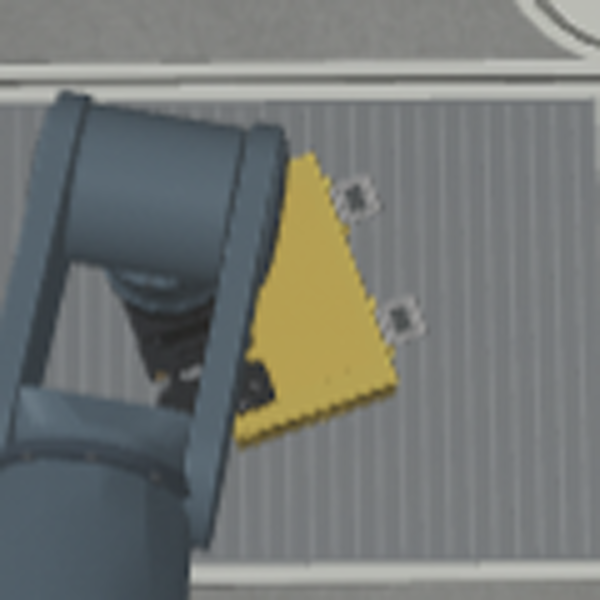

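Run:
```python
from h import *
ft=r.grab_frame('top');fs=r.grab_frame('side')
to=np.array([(315,153),(397,385),(417.5,316),(373.5,193)])/5+[200,110]-.5; tp=[(-.058,-.085,.066),(-.058,.085,.066),(-.089,.045,.061),(-.089,-.045,.061)]
so=np.array([(422,462),(562,388),(420,518)])/4+[180,100]-.5
sp=[(-.058,.085,.066),(-.058,-.085,.066),(-.058,.085,0)]
g=np.load('pose1.npy')
e=lambda p:np.r_[(proj(ft,boxpts(p,tp))-to).ravel(),(proj(fs,boxpts(p,sp))-so).ravel()]
s=least_squares(e,g);print(g,s.x,e(s.x).round(1),e(g).round(1))
np.save('pose1.npy',s.x)
for P in boxpts(s.x,[(-.089,.045,.061),(-.089,-.045,.061),(-.085,0,.061)]):print(P)
```

```text
[ 0.5394753  -0.03500847  1.91169034] [ 0.54006951 -0.03348389  1.9117707 ] [-0.4  0.3  0.2 -0.2  0.5 -0.   0.3  0.4 -0.  -1.1  0.3 -0.1  0.   0.1] [ 0.1  0.5  0.6  0.   0.9  0.2  0.7  0.5 -0.  -0.9  0.3  0.1  0.   0.3]
[ 0.52742228 -0.13240834  0.106     ]
[ 0.61224092 -0.10231185  0.106     ]
[ 0.56849398 -0.11359038  0.106     ]
```

Run:
```python
from h import *
s,M=yaw();t=s['tcp_pos'];p=np.load('pose1.npy');print(t,M[:,2])
for P in boxpts(p,[(-.087,.045,.061),(-.087,-.045,.061)]):print(P,(P-t)*1000)
```

```text
[0.51723471 0.02319842 0.25504105] [ 6.33037784e-04 -7.07509085e-03 -9.99974771e-01]
[ 0.52675347 -0.13052348  0.106     ] [   9.51876163 -153.72190819 -149.04105106]
[ 0.61157211 -0.10042699  0.106     ] [  94.33739661 -123.62541071 -149.04105106]
```

Request:
{"fn": "drive_tool", "kwargs": {"increments": [2, -35, 0, 0, 0, 0, 4, -75, 0, 0, 0, 0, 6, -115, 0, 0, 0, 0, 9, -154, 0, 0, 0, 0, 9, -154, -20, 0, 0, 0], "gripper": 0}}

```text
time: 8.65
tcp_pos: [0.5282, -0.1374, 0.2375]
ee_rot: [1.813, 2.551, -0.009]
contact_force: [0.4, 1.0, -0.3]
gripper_width: 0.0265
```

Request:
{"fn": "drive_tool", "kwargs": {"increments": [0, 0, -15, 0, 0, 0, 0, 0, -30, 0, 0, 0, 0, 0, -40, 0, 0, 0, 0, 0, -40, 0, 0, 0]}}

```text
time: 9.05
tcp_pos: [0.5273, -0.1378, 0.1957]
ee_rot: [1.817, 2.552, -0.01]
contact_force: [-0.4, -0.3, -0.6]
gripper_width: 0.0006
```

```bash
python3 st.py s11;python3 -c "
from h import *
crop('top','t11',200,110,320,230,5)"
python3 - <<'E'
from h import *
s,M=yaw();t=s['tcp_pos'];p=np.load('pose1.npy');print(t,s['gripper_width'])
for P in boxpts(p,[(-.087,.045,.061),(-.087,-.045,.061)]):print(P,(P-t)*1000)
E
```

```text
9.05 [ 0.52729018 -0.13779216  0.19567228] [-0.37077934 -0.28518554 -0.59275645]
d -0.15202969166996602 lat 0.04692488097768386
[ 0.52824491 -0.13772885  0.19751904] 0.0008700397632529881
[ 0.52675347 -0.13052348  0.106     ] [ -1.49144101   7.20536533 -91.51904253]
[ 0.61157211 -0.10042699  0.106     ] [ 83.32719396  37.30186281 -91.51904253]
```

View pics/s11.png

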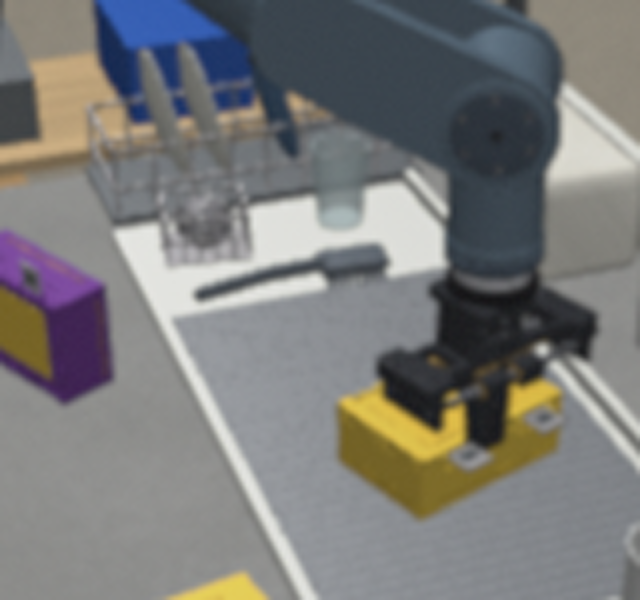

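View pics/t11.png

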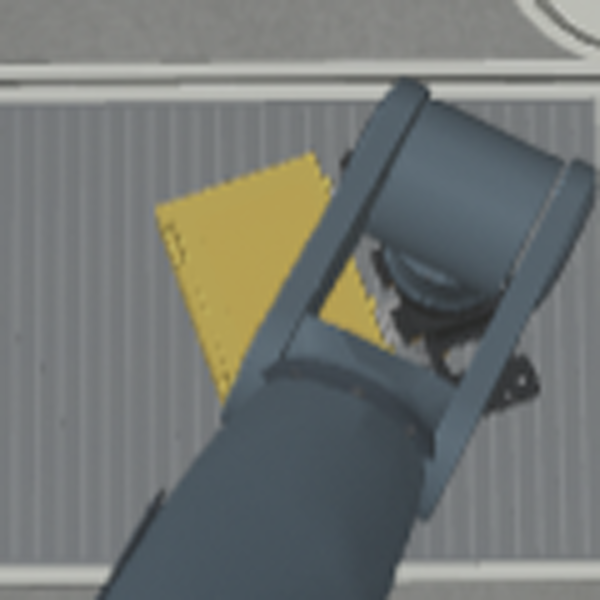

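Request:
{"fn": "drive_tool", "kwargs": {"increments": [-1, 7, 0, 0, 0, 0, -1, 7, -10, 0, 0, 0, -1, 7, -18, 0, 0, 0, -1, 7, -18, 0, 0, 0]}}

```text
time: 9.55
tcp_pos: [0.5264, -0.1301, 0.178]
ee_rot: [1.815, 2.553, -0.01]
contact_force: [-0.1, 0.3, -0.2]
gripper_width: 0.0002
```

```bash
python3 st.py s12
```

```text
9.55 [ 0.52644233 -0.13013318  0.17800638] [-0.10183059  0.31444678 -0.22021575]
d -0.1445281182222421 lat 0.04516271401509228
```

View pics/s12.png

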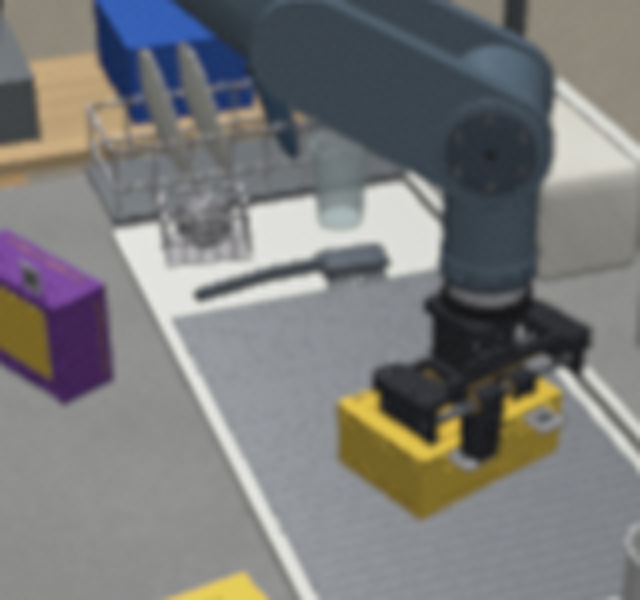

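Request:
{"fn": "drive_tool", "kwargs": {"increments": [0, 0, -6, 0, 0, 0, 0, 0, -12, 0, 0, 0, 0, 0, -18, 0, 0, 0, 0, 0, -24, 0, 0, 0, 0, 0, -30, 0, 0, 0]}}

```text
time: 10.1
tcp_pos: [0.5265, -0.1303, 0.1478]
ee_rot: [1.815, 2.553, -0.01]
contact_force: [-0.1, 0.2, -0.2]
gripper_width: 0.0002
```

```bash
python3 st.py s13
```

```text
10.1 [ 0.52650622 -0.1303222   0.14779785] [-0.08770785  0.1595472  -0.20414635]
d -0.14472761610637142 lat 0.04516570838794518
```

View pics/s13.png

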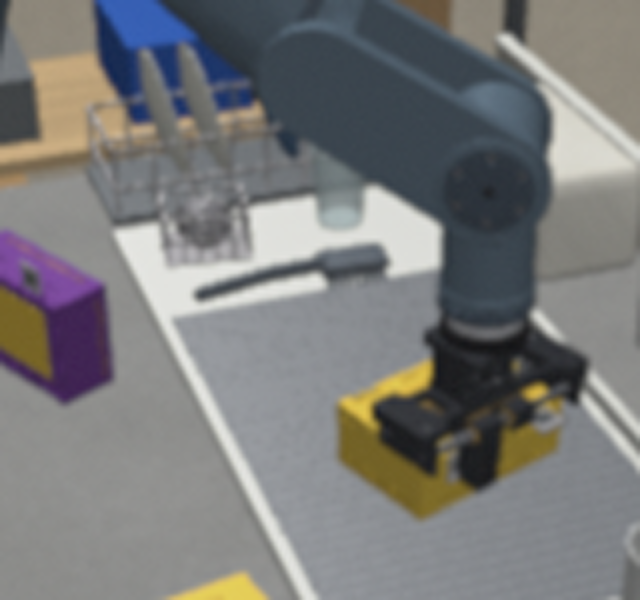

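Request:
{"fn": "drive_tool", "kwargs": {"increments": [0, 0, 25, 0, 0, 0, 0, 0, 50, 0, 0, 0, 28, 10, 55, 0, 0, 0, 57, 20, 55, 0, 0, 0, 85, 30, 55, 0, 0, 0]}}

```text
time: 10.65
tcp_pos: [0.6121, -0.0999, 0.2023]
ee_rot: [1.816, 2.553, -0.01]
contact_force: [-0.7, -0.6, -0.4]
gripper_width: 0.0003
```

```bash
python3 st.py s14;  python3 - <<'E'
from h import *
s,M=yaw();t=s['tcp_pos'];p=np.load('pose1.npy');print(t,M[:,2])
for P in boxpts(p,[(-.087,.045,.061),(-.087,-.045,.061)]):print(P,(P-t)*1000)
E
```

```text
10.65 [ 0.61210934 -0.09991738  0.20227735] [-0.65999251 -0.62556238 -0.37717375]
d -0.14469938430266208 lat -0.04567671615090674
[ 0.6152021  -0.09854158  0.20232568] [ 0.00651353 -0.00960538 -0.99993265]
[ 0.52675347 -0.13052348  0.106     ] [-88.44862472 -31.981909   -96.32568307]
[ 0.61157211 -0.10042699  0.106     ] [ -3.62998974  -1.88541152 -96.32568307]
```

View pics/s14.png

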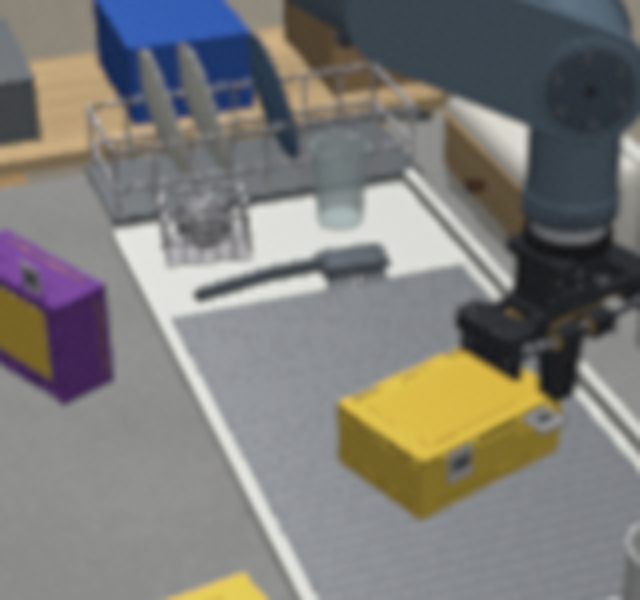

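Request:
{"fn": "drive_tool", "kwargs": {"increments": [-2, -1, -14, 0, 0, 0, -2, -1, -26, 0, 0, 0, -2, -1, -35, 0, 0, 0, -2, -1, -45, 0, 0, 0, -2, -1, -54, 0, 0, 0]}}

```text
time: 11.2
tcp_pos: [0.6123, -0.0998, 0.147]
ee_rot: [1.815, 2.552, -0.007]
contact_force: [-0.1, -0.0, 0.0]
gripper_width: 0.0004
```

```bash
python3 st.py s15
```

```text
11.2 [ 0.61232836 -0.09982029  0.14704038] [-0.09751766 -0.04323228  0.0114078 ]
d -0.14468112429647606 lat -0.04591559862324708
```

View pics/s15.png

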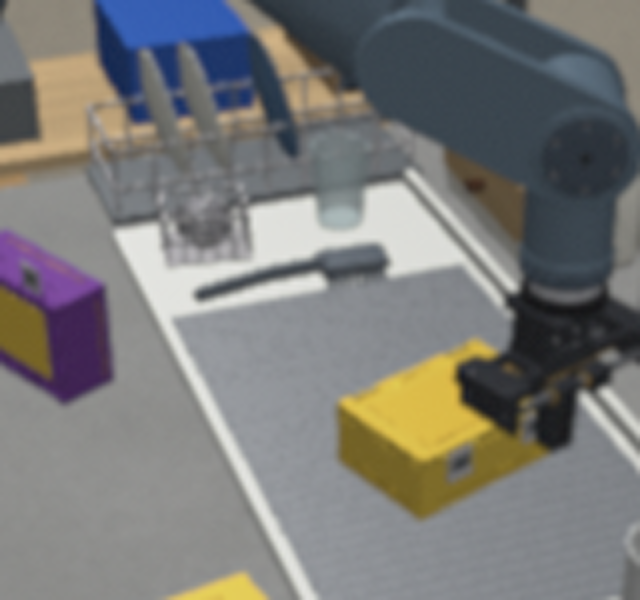

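Clip b looks down as well. I'll raise the hand and pull it back.

Request:
{"fn": "drive_tool", "kwargs": {"increments": [0, 0, 30, 0, 0, 0, 0, 0, 80, 0, 0, 0, 0, 0, 130, 0, 0, 0, -30, -30, 160, 0, 0, 0, -60, -60, 180, 0, 0, 0]}}

```text
time: 11.75
tcp_pos: [0.5519, -0.1598, 0.3286]
ee_rot: [1.811, 2.553, -0.007]
contact_force: [0.6, -0.5, 0.4]
gripper_width: 0.0003
```

Request:
{"fn": "drive_tool", "kwargs": {"increments": [-30, -35, 0, 0, 0, 0, -60, -70, 0, 0, 0, 0, -90, -105, 0, 0, 0, 0, -120, -140, 0, 0, 0, 0, -150, -150, 0, 0, 0, 0]}}

```text
time: 12.25
tcp_pos: [0.4, -0.3125, 0.3286]
ee_rot: [1.813, 2.55, -0.009]
contact_force: [0.5, 0.1, -0.5]
gripper_width: 0.0007
```

Run:
```python
from h import *
import cv2
print(r.read_state()['time'],r.read_state()['tcp_pos'])
p=np.load('pose1.npy');P=boxpts(p,[(a,b,c) for a in(-.058,.058) for b in(-.085,.085) for c in (0,.066)])
crop('side','s16',200,120,360,270,4,P);crop('top','t16',100,100,400,260,2.5,P)
```

```text
12.25 [ 0.39999439 -0.3124848   0.32862339]
```

View pics/s16.png

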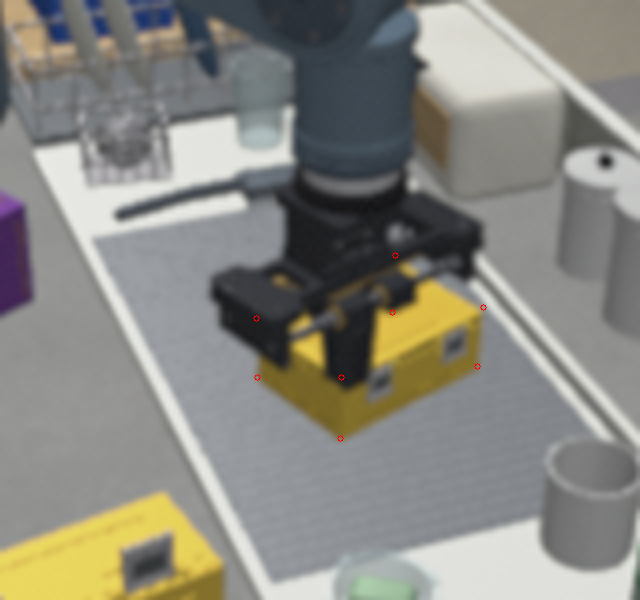

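View pics/t16.png

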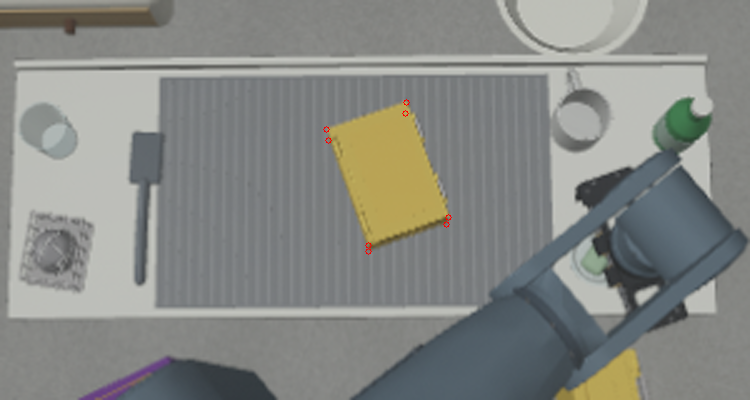

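```bash
python3 -c "
from rig import r
print(r.read_state()['contact_force']);print(r.finish_job())"
```

```text
[ 0.41811314  0.23912024 -1.17551524]
the job is handed in; nothing more can be done
None
```

The job is done and handed in at about 12.5 s of robot time. I tipped the yellow lunch box on the shelf onto its base, pushed the lid shut with closed fingers, and pressed clip a and then clip b until they snapped. Then I raised the hand and moved it away.

**Last checks:**
- **Box and lid:** in the top and side pictures the box sits flat on the mat. Its corners match the shut-lid model (66 mm high) to within a pixel or two.
- **Clips:** both lie flat along the front wall.
- **Other things on the shelf:** the mug, ashtray, bottle, tumbler, brush and scourer holder show no visible change. The arm partly hid the ashtray, and I judged this by eye, not by measurement.
- **Hand:** it touches nothing, and the fingertips are about 26 cm above the counter. The force reading was close to zero, within sensor noise.

**Less clean points:** the fingertips pressed the shut lid down with about 43 N on the vertical axis (47 N in all) for a moment, where less would have done. The first approach to clip a overshot by 7 mm, which I corrected before pressing. No check failed.

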